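# Unlatch the probe thermometer and hold it upright over the big cheese

## Task

Turn the latch knob on the probe holder clockwise until it clicks over and stays there, then draw the probe thermometer out of its sloping sleeve. Bring it upright, tip down, and finish holding it raised and still in the gripper with its tip about 5 cm above the middle of the larger of the two cheese wheels, without touching the cheese, disturbing the other things on the table or turning the latch back.

Things in the scene. Friction and masses are not known exactly. Their poses are not given: they have to be found in the camera images.
- holder: White metal probe holder, fixed to the table; base plate 190 x 110 x 10 mm, x from -85 to 105 mm. Origin on the table, z up. Its sleeve carries the probe in the plane y = 0, leaning 45 degrees from vertical, handle end up towards the holder's -x. At x 16 to 97 mm a bridge 60 mm wide, top at z = 104 mm, carries the latch knob. It stands in one of three places side by side; yaw varies.
- sleeve_mouth (a point): Mouth of the sleeve, at (-20, 0, 90) mm in the holder's frame; z points along the way out, up the slope (-0.707, 0, 0.707 in the holder's frame). The handle's lower end rests on it; the sleeve is 80 mm long, 26 mm wide, its bore 12 mm by 11 mm. From it a tongue 22 mm wide runs 45 mm up under the handle.
- latch (a joint): Latch knob angle about its vertical axis: 0 latched, 1.3 rad open (end stop), growing clockwise from above. A spring detent resists with up to 0.17 N m; past 0.65 rad it drives the knob on to 1.3, where it stays; let go sooner, it springs back. A steel arm 65 mm long points to the holder's -x at 0; its claw stops the probe's tab, and is well clear when open.
- latch_grip (a point): Point to grip on the latch knob's axis, 144 mm above the table, at (51.5, 0) mm in the holder's frame. The grip is a dark upright bar 42 mm long, 14 mm thick, 38 mm tall, its top 16 mm above this point; the arm lies 24 to 30 mm below it. The frame turns with the knob: the bar and arm lie along its x, z is up.
- probe: Probe thermometer, about 150 g: dark handle 100 mm long (z), 26 mm (x) by 24 mm (y), and a pointed steel stem 8 mm thick, 100 mm long. Origin at the centre of the handle's lower end; z runs from the tip to the handle. In the holder its y sides can be pinched; a tab 11 mm high on the +x (upper) face at the origin end is what the latch holds. Centre of mass about 35 mm above the origin.
- probe_grip (a point): Middle of the gripping part of the handle, 65 mm from the probe's origin along its +z; axes as the probe's.
- probe_tip (a point): Tip of the probe's stem, 100 mm from the probe's origin along its -z; axes as the probe's.
- cheese_big: The larger yellow cheese wheel, 160 mm in diameter and 65 mm high, lying flat; origin at the centre of its underside, z up.
- cheese_small: The smaller yellow cheese wheel, 104 mm in diameter and 55 mm high, lying flat; origin at the centre of its underside. Not to be disturbed.
- tub: White lidded tub, 90 mm in diameter, 75 mm high, at the far side; origin at the centre of its underside. Not to be disturbed.
- tape: Roll of packing tape lying flat, 100 mm in diameter, 48 mm high, at the far side; origin at the centre of its underside. Not to be disturbed.
Mind the look-alikes: they are no part of the job. What is shaped like the probe but orange is not meant.

How it is judged:
By the outcome, as a careful person would: the job done as asked, in the order asked, and still so for the second after the job is handed in, while the arm keeps its last pose, push and grip.
It also fails if it takes over 58 s, if anything falls off the work surface, if the arm or the gripper's body presses on something with over 40 N, if the wrist force passes 120 N, or if a joint passes its speed limit or range.

## Robot

A 6-joint arm with a two-finger parallel gripper is mounted at the origin on the work surface. World frame = base frame: x ahead of the robot, y to its left, z up, the work surface at z = 0. Lengths are in m, angles in rad, forces in N, time in s.
With the tool pointing down it reaches from about 0.35 to 0.85 m from the base axis. Payload 8.1 kg.
Tool frame: the origin (TCP) lies where the fingers leave the gripper's body, on its centre line; the fingertips stand 84 mm ahead of it and the grasp point (between the pads) lies 65 mm ahead of it; z points along the fingers, y is the line along which they close (so a half turn about z gives the same grasp; the last joint's range is limited). The gripper opens to 93 mm and grips with 3 to 60 N. Pads are 15 mm wide; open, the fingers measure 128 mm over their backs; the gripper's body (75 mm by 188 mm) begins 65 mm behind the grasp point.
Start: joints at [-1.26, 0.13, 1.488, -0, 1.523, -0.085], TCP at [0.231, -0.554, 0.303] pointing down, gripper open.
Joint ranges: [-2.96, 2.96], [-0.89, 2.26], [0.02, 2.5], [-1.34, 4.48], [0, 2.73], [-2.66, 2.66]. Speed limits (rad/s): [2.39, 2.39, 2.79, 3.14, 3.14, 3.14].

## Interface

Orientations are given as a rotation vector (axis times angle).
In Python, from plant import robot gives the robot as it stands.
- The arm moves only by the shell command python3 -m jog 'ROWS' [FORCE]. ROWS is text: rows parted by semicolons, each of 5 numbers parted by spaces: the opening, from 0 (shut) to 1 (fully open), then the shift along the tool's x, y, z in m, then the turn about the tool's z in degrees. A call has 1 to 10 rows; each row shifts and turns the commanded pose from where the row before left it, along the tool's axes as they then stand; what a row does not reach is not made up. A row lasts 1/12 s, in which the tool goes at most 41.7 mm and 7.16 degrees, less where a joint would pass 70% of its speed; a pose out of reach is approached as far as the arm can. A call with a gripper value outside its range is refused whole. The fingers move at their own pace and stop on an object; FORCE is the grip in N (left out, the last holds). Time passes only in rows, so rows that do not move let the fingers close. It gives the time, the measured TCP pose, the force, the opening and the grip force at its end, in the units of the state.
- robot.read_state(): the state, without advancing time (a new reading comes with each control period).
- robot.read_camera(name): name is "scene" or "side" or "wrist"; returns a dict with "color" (420x560x3 uint8, red, green, blue), "intrinsics" (3x3 intrinsics, pixels), "pose" (4x4, takes a point from camera to world coordinates); the wrist camera has in their place "tool_from_camera" (4x4, takes a point from camera to tool coordinates, whose origin is the TCP and whose axes are the flange's). Camera axes: x right, y down, z forward; pixel columns grow to the right and rows downward; lengths in m; the calibration is good to about 2 mm. A picture is of the moment at which its call begins: read the wrist's pose just before it. There is no depth.
- robot.close_job(): hands the job in; it is judged then, once.
The state is a dict: "t": time; "q": joint angles; "dq": joint speeds; "joint_torque": joint torques, N m; "tool_pos": TCP position; "orientation": TCP orientation; "force": force on the tool from outside, world axes, zero at the start; "wrist_torque": the same for the moment, N m; "opening": finger opening in m; "gripper_force": force on a finger pad.
Only numpy, scipy, OpenCV 4.12 (cv2) and the standard library are available. Lean on these libraries where they do the work, as an engineer would, in place of code of your own. Each camera call takes 0.05 s, during which the arm holds its last target. There are 200 camera calls.

## Working session

There is one attempt and no reset: what is moved stays moved. The work goes in short steps, Python scripts to look and compute and a shell command to move; the robot and the scene stay as the last step left them, time stands still between calls to the robot, and variables do not carry over. Pictures are saved under pics/ and viewed, at most 10 in all, crops included, and the job is handed in when it is done.

```bash
ls; mkdir -p pics; python3 - <<'E'
from plant import robot
import cv2
s=robot.read_state();print(s)
for n in("scene","side"):
    c=robot.read_camera(n);print(n,c["intrinsics"],c["pose"])
    cv2.imwrite(f"pics/{n}0.png",c["color"][:,:,::-1])
E
```

```text
pics
{'t': 0.0, 'q': array([-1.26037100e+00,  1.31125636e-01,  1.48927751e+00,  3.49274340e-06,
        1.52298730e+00, -8.53801660e-02]), 'dq': array([ 0.00039275,  0.00101578, -0.0006419 , -0.00021233,  0.00087997,
       -0.0015095 ]), 'joint_torque': array([-5.95449146e-04, -5.59851766e+01, -4.91752374e+01,  7.67821306e-02,
        3.58623604e-02, -1.20498098e-04]), 'tool_pos': array([ 0.23123694, -0.5532038 ,  0.3017095 ]), 'orientation': array([-3.07852027e+00, -6.17327788e-01,  3.11466818e-04]), 'force': array([ 0.20730016,  0.43562189, -0.28670936]), 'wrist_torque': array([ 0.0300538 ,  0.03208127, -0.00681464]), 'gripper_force': 0.0, 'opening': 0.09311511647269412}
scene [[448.48960234   0.         274.75356794]
 [  0.         448.48960234 206.52623884]
 [  0.           0.           1.        ]] [[ 0.01660588  0.74536528 -0.66644943  1.36410314]
 [ 0.99985133 -0.01547467  0.00760616  0.06700116]
 [-0.00464372 -0.66647666 -0.74551144  0.99926157]
 [ 0.          0.          0.          1.        ]]
side [[525.29525653   0.         279.66950293]
 [  0.         525.29525653 215.18766195]
 [  0.           0.           1.        ]] [[-0.99870303 -0.04580897  0.02222159  0.51760238]
 [-0.04948695  0.77075363 -0.63520853  0.99845478]
 [ 0.01197088 -0.63548436 -0.77202094  1.2225344 ]
 [ 0.          0.          0.          1.        ]]
```

View pics/scene0.png

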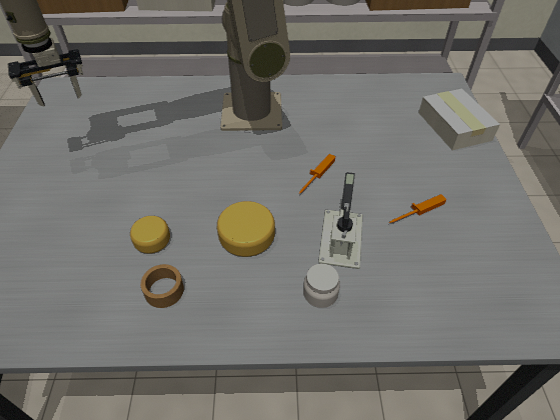

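View pics/side0.png

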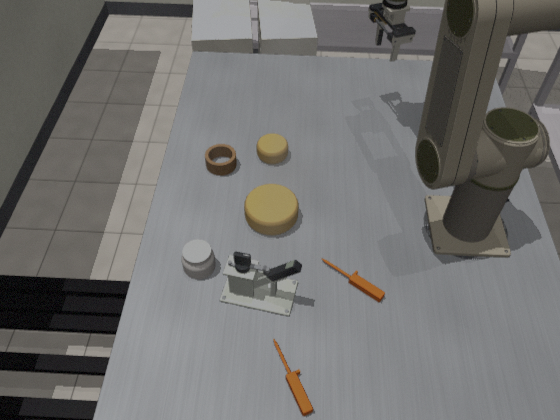

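Scene view: the dark-handled probe sits in the white holder at (348,190), with the knob at (344,225). The orange look-alikes are at (318,174) and (418,210), so they're ruled out. The big cheese is at (246,228), the small one at (150,234), the tub at (322,284) and the tape at (162,286). Side view: holder (260,285), knob (243,262), big cheese (272,208). Next, one close crop of the holder from both cameras.

```bash
python3 - <<'E'
import cv2,numpy as np
a=cv2.imread("pics/scene0.png")[160:280,305:385]; b=cv2.imread("pics/side0.png")[240:320,210:310]
a=cv2.resize(a,None,fx=5,fy=5,interpolation=cv2.INTER_CUBIC); b=cv2.resize(b,None,fx=4,fy=4,interpolation=cv2.INTER_CUBIC)
o=np.zeros((600,800,3),np.uint8);o[:,:400]=a;o[:320,400:]=b
cv2.imwrite("pics/crop.png",o)
E
```

```text
(no output)
```

View pics/crop.png

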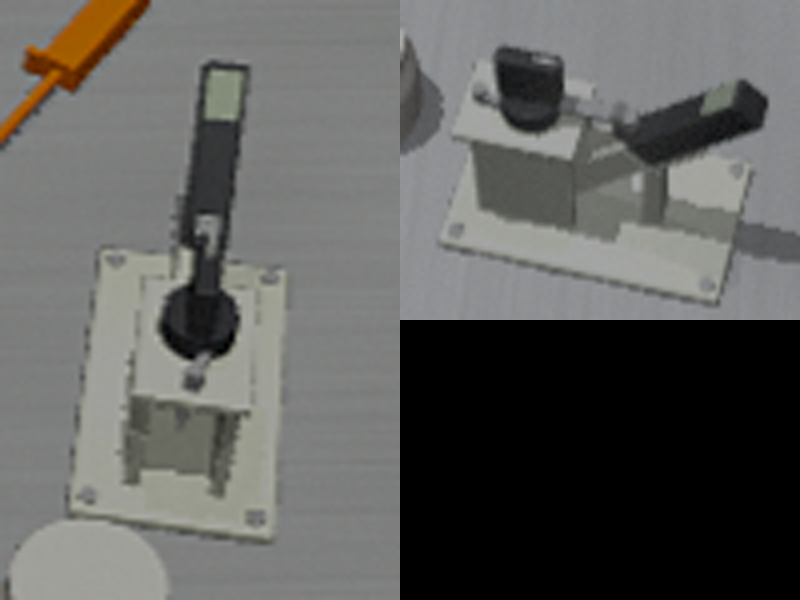

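```bash
cat > h.py <<'E'
import numpy as np,cv2
from scipy.spatial.transform import Rotation as R
K={"scene":np.array([[448.4896,0,274.75357],[0,448.4896,206.52624],[0,0,1]]),"side":np.array([[525.29526,0,279.6695],[0,525.29526,215.18766],[0,0,1]])}
P={"scene":np.array([[0.01660588,0.74536528,-0.66644943,1.36410314],[0.99985133,-0.01547467,0.00760616,0.06700116],[-0.00464372,-0.66647666,-0.74551144,0.99926157],[0,0,0,1]]),
"side":np.array([[-0.99870303,-0.04580897,0.02222159,0.51760238],[-0.04948695,0.77075363,-0.63520853,0.99845478],[0.01197088,-0.63548436,-0.77202094,1.2225344],[0,0,0,1]])}
def proj(n,p):
    p=np.atleast_2d(p); c=(p-P[n][:3,3])@P[n][:3,:3]; u=c@K[n].T; return u[:,:2]/u[:,2:]
E
python3 - <<'E'
from h import *
from scipy.optimize import least_squares
ob=[("scene",-85,-55,324.6,210),("scene",-85,55,362.4,213.6),("scene",105,-55,319,262.4),("scene",105,55,359.4,267),("side",105,55,220,300.75),("side",-85,55,290,315.5),("side",-85,-55,298,280)]
def hp(v,p):
    c,s=np.cos(v[2]),np.sin(v[2]); p=np.array(p,float)/1000
    return np.array([v[0]+c*p[0]-s*p[1],v[1]+s*p[0]+c*p[1],p[2]])
f=lambda v:np.concatenate([proj(n,hp(v,(a,b,9)))[0]-(u,w) for n,a,b,u,w in ob])
r=least_squares(f,[.6,.2,0]);v=r.x;print("holder",v,np.degrees(v[2]),r.fun.round(1))
for nm,p in dict(knobtop=(51.5,0,160),latch=(51.5,0,144),mouth=(-20,0,90),probegrip=(-20-46,0,90+46),handleend=(-20-70.7,0,160.7)).items():
    q=hp(v,p);print(nm,q.round(4),[proj(n,q)[0].round(1) for n in K])
t=np.linspace(0,2*np.pi,40)
for nm,rad,h,seeds in(("big",.08,.065,{"scene":(246,228),"side":(272,208)}),("small",.052,.055,{"scene":(150,234),"side":(272,148)})):
    cen={}
    for n in K:
        im=cv2.imread(f"pics/{n}0.png");hsv=cv2.cvtColor(im,cv2.COLOR_BGR2HSV)
        m=cv2.inRange(hsv,(18,110,60),(32,255,255));k,l,st,ce=cv2.connectedComponentsWithStats(m)
        i=l[seeds[n][1],seeds[n][0]];cen[n]=(ce[i],st[i])
    def hull(n,x):
        pts=np.array([[x[0]+rad*np.cos(a),x[1]+rad*np.sin(a),z] for a in t for z in(0,h)])
        return cv2.convexHull(proj(n,pts).astype(np.float32))
    def g(x):
        o=[]
        for n in K:
            M=cv2.moments(hull(n,x));o+=[M["m10"]/M["m00"]-cen[n][0][0],M["m01"]/M["m00"]-cen[n][0][1]]
        return o
    r=least_squares(g,[.7,-.1],diff_step=1e-3);print(nm,r.x,np.round(r.fun,1),[(cen[n][1][4],cv2.contourArea(hull(n,r.x))) for n in K])
E
```

```text
holder [ 0.58468958  0.26362129 -0.1728078 ] -9.901157596821298 [ 0.1 -1.  -0.  -0.4 -0.2 -0.7  1.  -0.  -0.9 -0.4 -0.4 -0.6  0.  -0.3]
knobtop [0.6354 0.2548 0.16  ] [array([347.1, 211.9]), array([241.7, 254.4])]
latch [0.6354 0.2548 0.144 ] [array([346.4, 216.1]), array([242. , 258.1])]
mouth [0.565  0.2671 0.09  ] [array([345.4, 209.2]), array([270. , 275.5])]
probegrip [0.5197 0.275  0.136 ] [array([348.2, 185.3]), array([288.1, 268.9])]
handleend [0.4953 0.2792 0.1607] [array([349.8, 172.3]), array([298.2, 265.2])]
big [ 0.56305356 -0.00476432] [ 0.1 -4.  -3.3 -0.5] [(np.int32(2568), 2831.6614867333556), (np.int32(234569), 2507.8052300758427)]
small [ 0.57928122 -0.19527148] [ 27.5  -3.3  -5.1 -45.4] [(np.int32(1162), 1349.0011606137268), (np.int32(234569), 981.7229253656697)]
```

```bash
cat >> h.py <<'E'
def pose():
    from plant import robot
    s=robot.read_state(); Rm=R.from_rotvec(s["orientation"]).as_matrix(); return s,Rm,np.degrees(np.arctan2(Rm[1,0],Rm[0,0]))
def plan(target,yaw,o=1,ms=.038,mt=6.5):
    """numbers for the moves: world TCP target + tool-x yaw -> rows in tool axes"""
    s,Rm,y=pose(); d=np.array(target)-s["tool_pos"]; dy=yaw-y
    n=int(max(np.ceil(np.linalg.norm(d)/ms),np.ceil(abs(dy)/mt),1)); out=[]
    print("t",round(s["t"],2),"at",s["tool_pos"].round(4),"yaw",round(y,1),"tilt",np.degrees(np.arccos(-Rm[2,2])).round(2))
    for i in range(n):
        a=np.radians(y+dy*i/n); D=d/n; X=np.array([np.cos(a),np.sin(a)]);Y=np.array([np.sin(a),-np.cos(a)])
        out.append(f"{o} {D[:2]@X:.4f} {D[:2]@Y:.4f} {-D[2]:.4f} {-dy/n:.2f}")
    for i in range(0,n,10): print("; ".join(out[i:i+10]))
E
python3 - <<'E'
from h import *
plan([.635,.255,.30],170.1)
for n,sd in(("scene",(246,228)),("side",(272,208)),("side",(272,148))):
    im=cv2.imread(f"pics/{n}0.png");print(n,cv2.cvtColor(im,cv2.COLOR_BGR2HSV)[sd[1],sd[0]])
E
```

```text
t 0.1 at [ 0.2312 -0.5533  0.3018] yaw 22.7 tilt 0.09
1 0.0285 -0.0246 0.0001 -6.14; 1 0.0310 -0.0214 0.0001 -6.14; 1 0.0331 -0.0180 0.0001 -6.14; 1 0.0348 -0.0143 0.0001 -6.14; 1 0.0361 -0.0105 0.0001 -6.14; 1 0.0371 -0.0066 0.0001 -6.14; 1 0.0376 -0.0026 0.0001 -6.14; 1 0.0376 0.0015 0.0001 -6.14; 1 0.0372 0.0055 0.0001 -6.14; 1 0.0364 0.0094 0.0001 -6.14
1 0.0352 0.0133 0.0001 -6.14; 1 0.0336 0.0170 0.0001 -6.14; 1 0.0316 0.0205 0.0001 -6.14; 1 0.0292 0.0237 0.0001 -6.14; 1 0.0265 0.0267 0.0001 -6.14; 1 0.0235 0.0294 0.0001 -6.14; 1 0.0202 0.0318 0.0001 -6.14; 1 0.0167 0.0337 0.0001 -6.14; 1 0.0130 0.0353 0.0001 -6.14; 1 0.0092 0.0365 0.0001 -6.14
1 0.0052 0.0373 0.0001 -6.14; 1 0.0012 0.0376 0.0001 -6.14; 1 -0.0029 0.0375 0.0001 -6.14; 1 -0.0069 0.0370 0.0001 -6.14
scene [ 24 161 160]
side [ 23 102 160]
side [ 23 103 159]
```

```bash
python3 -m jog '1 0.028 -0.025 0 -6.1; 1 0.031 -0.021 0 -6.1; 1 0.033 -0.018 0 -6.1; 1 0.035 -0.014 0 -6.1; 1 0.036 -0.010 0 -6.1; 1 0.037 -0.007 0 -6.1; 1 0.038 -0.003 0 -6.1; 1 0.038 0.002 0 -6.1; 1 0.037 0.006 0 -6.1; 1 0.036 0.009 0 -6.1'
python3 -m jog '1 0.035 0.013 0 -6.1; 1 0.034 0.017 0 -6.1; 1 0.032 0.020 0 -6.1; 1 0.029 0.024 0 -6.1; 1 0.026 0.027 0 -6.1; 1 0.024 0.029 0 -6.1; 1 0.020 0.032 0 -6.1; 1 0.017 0.034 0 -6.1; 1 0.013 0.035 0 -6.1; 1 0.009 0.036 0 -6.1'
python3 -m jog '1 0.005 0.037 0 -6.1; 1 0.001 0.038 0 -6.1; 1 -0.003 0.037 0 -6.1; 1 -0.007 0.037 0 -6.1; 1 0 0 0 0; 1 0 0 0 0'
python3 - <<'E'
from h import *
from plant import robot
s,Rm,y=pose();c=robot.read_camera("wrist")
plan([.6354,.2548,.30],170.1)
T=c["tool_from_camera"];Kw=c["intrinsics"]
np.savez("w.npz",T=T,K=Kw);print(T.round(3))
def pw(p):
    q=T[:3,:3].T@(Rm.T@(np.array(p)-s["tool_pos"])-T[:3,3]);u=Kw@q;return (u[:2]/u[2]).round(0)
for nm,p in dict(knobtop=(.6354,.2548,.16),barends=(.6354+.0207,.2548-.0036,.16),bare2=(.6354-.0207,.2548+.0036,.16)).items():print(nm,pw(p))
cv2.imwrite("pics/w1.png",c["color"][:,:,::-1])
E
```

```text
t: 0.93
tool_pos: [0.4012, -0.2161, 0.3025]
orientation: [-2.335, -2.101, -0.0]
force: [0.1, -0.4, 0.2]
opening: 0.093
gripper_force: 0.0
t: 1.77
tool_pos: [0.5723, 0.1188, 0.3022]
orientation: [-0.945, -2.996, 0.001]
force: [0.1, -0.9, -0.4]
opening: 0.0928
gripper_force: 0.0
t: 2.27
tool_pos: [0.6416, 0.2516, 0.3001]
orientation: [-0.295, -3.124, 0.002]
force: [-0.6, 0.1, 0.1]
opening: 0.0931
gripper_force: 0.0
t 2.32 at [0.6415 0.2502 0.3011] yaw 169.1 tilt 0.14
1 0.0069 0.0034 0.0011 -1.01
[[-0.    -0.962 -0.271  0.075]
 [ 1.    -0.     0.001  0.001]
 [-0.001 -0.271  0.962 -0.079]
 [ 0.     0.     0.     1.   ]]
knobtop [284. 220.]
barends [285. 246.]
bare2 [284. 192.]
```

View pics/w1.png

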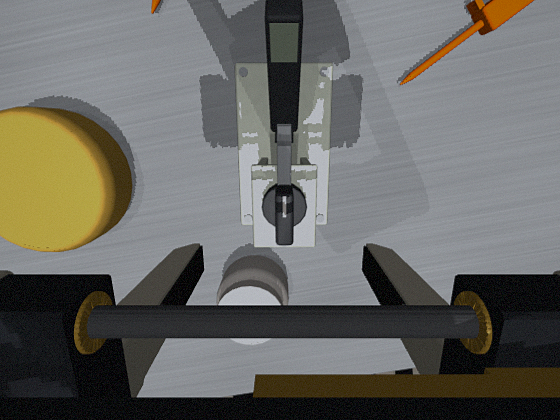

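The wrist view confirms it: the bar runs (285,195)–(285,245), within 3 px of the prediction. The dark probe is above it at (284,60), with the arm pointing at it. Going down and gripping.

```bash
python3 -m jog '0.7 0.007 0.0035 0.010 -0.6; 0.7 0 0 0.030 0; 0.7 0 0 0.030 0; 0.7 0 0 0.018 0; 0.7 0 0 0 0' && python3 - <<'E'
from h import *
s,Rm,y=pose();print(s["tool_pos"],y,s["force"])
E
python3 -m jog '0 0 0 0 0; 0 0 0 0 0; 0 0 0 0 0; 0 0 0 0 0; 0 0 0 0 0; 0 0 0 0 0' 35
```

```text
t: 2.73
tool_pos: [0.6329, 0.2522, 0.2094]
orientation: [-0.286, -3.121, 0.005]
force: [0.1, 0.3, -1.0]
opening: 0.0664
gripper_force: 0.0
[0.63287033 0.25216173 0.20943695] 169.5317430697685 [ 0.0662764   0.33409236 -0.95634596]
t: 3.23
tool_pos: [0.636, 0.2547, 0.2158]
orientation: [0.283, 3.127, 0.001]
force: [0.4, -1.1, 0.7]
opening: 0.0293
gripper_force: 0.0
```

```bash
python3 -m jog '0 0 0 0 0; 0 0 0 0 0; 0 0 0 0 0; 0 0 0 0 0; 0 0 0 0 0'
```

```text
t: 3.65
tool_pos: [0.6356, 0.2541, 0.2149]
orientation: [-0.283, -3.129, 0.001]
force: [-1.7, -4.3, 3.2]
opening: 0.0137
gripper_force: 35.0
```

```bash
python3 -m jog '0 0 0 0 5; 0 0 0 0 5; 0 0 0 0 5; 0 0 0 0 5; 0 0 0 0 5; 0 0 0 0 5; 0 0 0 0 5; 0 0 0 0 5; 0 0 0 0 5; 0 0 0 0 5'; python3 -m jog '0 0 0 0 5; 0 0 0 0 5; 0 0 0 0 5; 0 0 0 0 5; 0 0 0 0 4; 0 0 0 0 0; 0 0 0 0 0'; python3 - <<'E'
from h import *
s,Rm,y=pose();print(s["tool_pos"],y,s["force"],s["wrist_torque"],s["q"])
E
```

```text
t: 4.48
tool_pos: [0.6358, 0.2544, 0.2149]
orientation: [1.584, 2.712, 0.0]
force: [-0.8, -1.4, 2.0]
opening: 0.0139
gripper_force: 35.0
t: 5.07
tool_pos: [0.636, 0.2545, 0.2148]
orientation: [2.106, 2.33, 0.001]
force: [1.9, -1.6, 0.3]
opening: 0.0137
gripper_force: 35.0
[0.63595859 0.25445343 0.214845  ] 95.7956254278324 [ 1.86879584 -1.55687162  0.34557864] [-0.34571142 -0.4712268  -0.13186404] [ 3.05857003e-01  4.07404998e-01  1.32303378e+00 -1.71854062e-04
  1.41032455e+00  2.04731648e-01]
```

```bash
python3 -m jog '0.4 0 0 0 0; 0.4 0 0 0 0; 0.4 0 0 0 0; 0.4 0 0 -0.01 0; 0.5 0 0 -0.035 0; 0.5 0 0 -0.04 0; 0.5 0 0 0 0'; python3 - <<'E'
from h import *
plan([.5148,.2758,.30],169.8,o=.8,ms=.04,mt=6.8)
E
```

```text
t: 5.65
tool_pos: [0.6381, 0.2556, 0.3108]
orientation: [2.103, 2.325, 0.018]
force: [1.8, 1.0, 2.9]
opening: 0.0462
gripper_force: 0.0
t 5.65 at [0.6381 0.2556 0.3108] yaw 95.7 tilt 0.77
0.8 0.0029 -0.0110 0.0010 -6.73; 0.8 0.0042 -0.0106 0.0010 -6.73; 0.8 0.0054 -0.0100 0.0010 -6.73; 0.8 0.0066 -0.0093 0.0010 -6.73; 0.8 0.0076 -0.0084 0.0010 -6.73; 0.8 0.0085 -0.0075 0.0010 -6.73; 0.8 0.0094 -0.0064 0.0010 -6.73; 0.8 0.0100 -0.0053 0.0010 -6.73; 0.8 0.0106 -0.0041 0.0010 -6.73; 0.8 0.0110 -0.0028 0.0010 -6.73
0.8 0.0113 -0.0015 0.0010 -6.73
```

```bash
python3 -m jog '0.8 0.003 -0.011 0 -6.7; 0.8 0.004 -0.011 0 -6.7; 0.8 0.005 -0.010 0 -6.7; 0.8 0.007 -0.009 0 -6.7; 0.8 0.008 -0.008 0 -6.7; 0.8 0.008 -0.008 0 -6.7; 0.8 0.009 -0.006 0 -6.7; 0.8 0.010 -0.005 0 -6.7; 0.8 0.011 -0.004 0 -6.7; 0.8 0.011 -0.003 0 -6.7'; python3 -m jog '0.8 0.011 -0.001 0 -6.7; 0.8 0 0 0 0; 0.8 0 0 0 0'
python3 - <<'E'
from h import *
from plant import robot
s,Rm,y=pose();c=robot.read_camera("wrist")
plan([.5148,.2758,.206],169.8,o=.8)
w=np.load("w.npz");T,Kw=w["T"],w["K"]
def pw(p):
    q=T[:3,:3].T@(Rm.T@(np.array(p)-s["tool_pos"])-T[:3,3]);u=Kw@q;return (u[:2]/u[2]).round(0)
a=np.radians(-9.9)
for x,z in((-91+9.2,161+9.2),(-66+9.2,136+9.2)):
  for yy in(-12,12):
    print(x,yy,pw([.58469+(x*np.cos(a)-yy*np.sin(a))/1e3,.26362+(x*np.sin(a)+yy*np.cos(a))/1e3,z/1e3]))
im=np.hstack([c["color"][:,:,::-1][:,100:460],robot.read_camera("scene")["color"][100:310,210:430,::-1].repeat(2,0).repeat(2,1)])
cv2.imwrite("pics/w2.png",im)
E
```

```text
t: 6.48
tool_pos: [0.5234, 0.2737, 0.3007]
orientation: [0.463, 3.106, 0.001]
force: [0.9, 0.8, 0.1]
opening: 0.0743
gripper_force: 0.0
t: 6.73
tool_pos: [0.5131, 0.276, 0.3007]
orientation: [0.295, 3.126, 0.001]
force: [0.2, -0.6, 0.1]
opening: 0.0744
gripper_force: 0.0
t 6.78 at [0.5134 0.2758 0.3005] yaw 169.2 tilt 0.07
0.8 -0.0005 0.0001 0.0315 -0.21; 0.8 -0.0005 0.0001 0.0315 -0.21; 0.8 -0.0005 0.0001 0.0315 -0.21
-81.8 -12 [264. 220.]
-81.8 12 [298. 219.]
-56.8 -12 [267. 240.]
-56.8 12 [296. 239.]
```

View pics/w2.png

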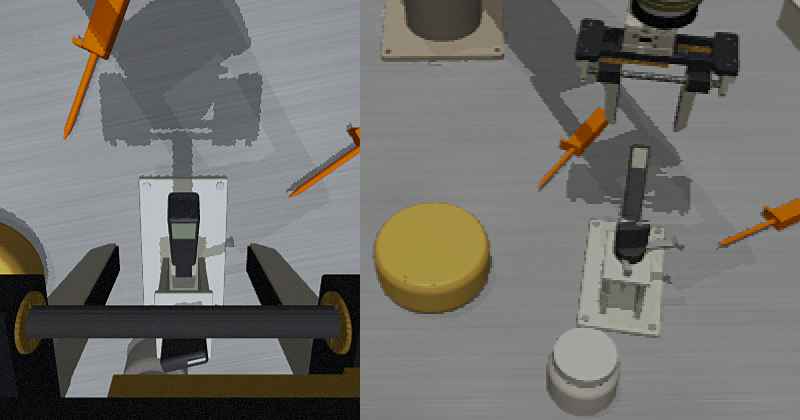

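The latch arm now points out to the side and stays there (wrist (230,240), scene inset (665,243)). The handle sits between the open fingers at columns 268–300, as predicted. Descending to grip it.

```bash
python3 -m jog '0.8 -0.001 0.001 0.031 -0.5; 0.8 0 0 0.032 0; 0.8 0 0 0.031 0; 0.5 0 0 0 0; 0 0 0 0 0; 0 0 0 0 0; 0 0 0 0 0; 0 0 0 0 0; 0 0 0 0 0' 40;  python3 -m jog '0 0 0 0 0; 0 0 0 0 0; 0 0 0 0 0; 0 0 0 0 0; 0 0 0 0 0'
```

```text
t: 7.58
tool_pos: [0.5152, 0.2769, 0.2078]
orientation: [0.277, 3.126, 0.002]
force: [-0.1, 0.2, -0.0]
opening: 0.0393
gripper_force: 0.0
t: 8.0
tool_pos: [0.5144, 0.2766, 0.2064]
orientation: [0.277, 3.129, 0.001]
force: [-0.7, -0.1, 6.0]
opening: 0.024
gripper_force: 40.0
```

```bash
python3 -m jog '0 0.005 0 -0.005 0; 0 0.006 0 -0.006 0; 0 0.006 0 -0.006 0; 0 0.006 0 -0.006 0; 0 0 0 0 0'; python3 -m jog '0 0.007 0 -0.007 0; 0 0.007 0 -0.007 0; 0 0.008 0 -0.008 0; 0 0.008 0 -0.008 0; 0 0.008 0 -0.008 0; 0 0.008 0 -0.008 0; 0 0.008 0 -0.008 0; 0 0.008 0 -0.008 0; 0 0 0 0 0; 0 0 0 0 0'
```

```text
t: 8.42
tool_pos: [0.4909, 0.2812, 0.2302]
orientation: [0.276, 3.129, 0.002]
force: [0.6, -1.1, 2.8]
opening: 0.0237
gripper_force: 40.0
t: 9.25
tool_pos: [0.4302, 0.2918, 0.2913]
orientation: [0.276, 3.129, 0.001]
force: [1.5, 0.4, -1.3]
opening: 0.0238
gripper_force: 40.0
```

```bash
python3 -m jog '0 0 0 -0.03 0; 0 0 0 -0.03 0; 0 0 0 -0.03 0; 0 0 0 0 0; 0 0 0 0 0' 40; for f in 15 8; do python3 -m jog '0 0 0 0 0; 0 0 0 0 0; 0 0 0 0 0; 0 0 0 0 0' $f; done;  python3 - <<'E'
from h import *
from plant import robot
print(pose()[0]["wrist_torque"])
c=robot.read_camera("scene")["color"][:,:,::-1];d=robot.read_camera("side")["color"][:,:,::-1]
s=pose()[0]["tool_pos"]-[0,0,.065]
ps=proj("scene",s)[0];pd=proj("side",s)[0];print(ps,pd)
def cr(im,p):
    x,y=int(p[0]),int(p[1]);x=max(70,min(490,x));y=max(60,min(330,y));return cv2.resize(im[y-60:y+90,x-70:x+70],(400,428))
cv2.imwrite("pics/p1.png",np.hstack([cr(c,ps),cr(d,pd)]))
E
```

```text
t: 9.67
tool_pos: [0.4314, 0.2917, 0.3824]
orientation: [0.277, 3.126, 0.003]
force: [-0.3, 0.6, -2.3]
opening: 0.024
gripper_force: 40.0
t: 10.0
tool_pos: [0.4302, 0.2912, 0.3792]
orientation: [-0.277, -3.127, 0.002]
force: [0.5, -0.4, -1.1]
opening: 0.024
gripper_force: 15.0
t: 10.33
tool_pos: [0.4305, 0.2915, 0.3807]
orientation: [-0.277, -3.129, -0.0]
force: [-0.0, -0.2, -2.4]
opening: 0.0239
gripper_force: 8.0
[ 0.05119091 -0.09507509 -0.00671112]
[358.67989598 110.06372501] [330.53015229 231.35475929]
```

View pics/p1.png

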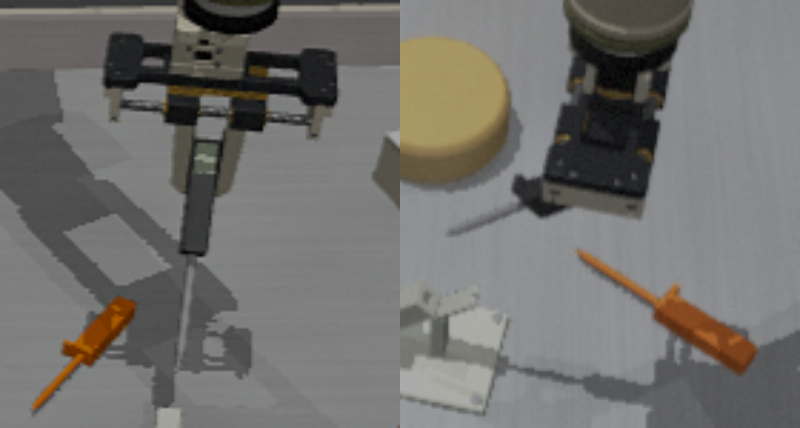

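The probe is held out of the sleeve and still leans about 45°, tip at scene crop (180,368) and side crop (450,232). Loosening further so it can swing on the pads.

```bash
cat > look.py <<'E'
import sys
from h import *
from plant import robot
c=robot.read_camera("scene")["color"][:,:,::-1];d=robot.read_camera("side")["color"][:,:,::-1]
st=pose()[0];s=st["tool_pos"]-[0,0,.065];print(st["wrist_torque"],st["opening"])
o=[]
for n,im in(("scene",c),("side",d)):
    p=proj(n,s)[0].astype(int);x=max(70,min(490,p[0]));y=max(60,min(330,p[1]))
    print(n,"full = (",x-70,y-60,") + crop*0.35");o.append(cv2.resize(im[y-60:y+90,x-70:x+70],(400,428)))
cv2.imwrite(sys.argv[1],np.hstack(o))
E
for f in 5 3; do python3 -m jog '0 0 0 0 0; 0 0 0 0 0; 0 0 0 0 0; 0 0 0 0 0; 0 0 0 0 0; 0 0 0 0 0' $f; done; python3 look.py pics/p2.png
```

```text
t: 10.93
tool_pos: [0.4305, 0.2915, 0.3807]
orientation: [-0.277, -3.129, 0.0]
force: [-1.0, -0.7, -1.2]
opening: 0.0237
gripper_force: 5.0
t: 11.43
tool_pos: [0.4305, 0.2915, 0.3807]
orientation: [-0.277, -3.129, -0.0]
force: [-0.8, 0.4, -2.2]
opening: 0.024
gripper_force: 3.0
[ 0.07426186 -0.15439224  0.00238023] 0.0238158788022903
scene full = ( 288 50 ) + crop*0.35
side full = ( 260 171 ) + crop*0.35
```

View pics/p2.png

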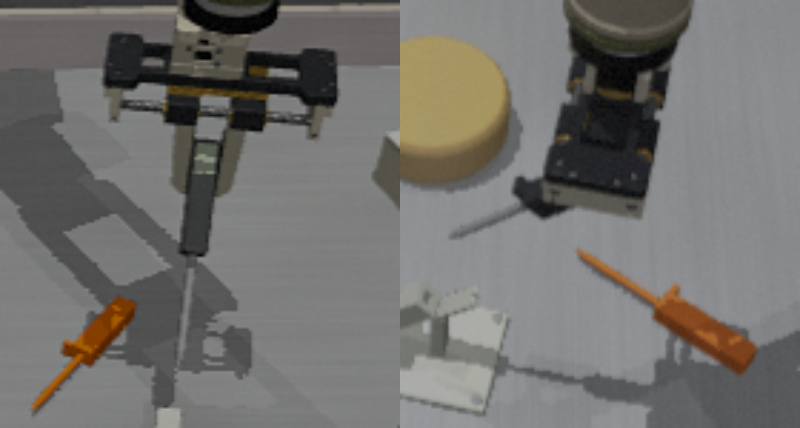

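```bash
cat >> h.py <<'E'
def tri(a,b):
    M=[np.array(K[n])@P[n][:3,:3].T@np.hstack([np.eye(3),-P[n][:3,3:]]) for n in("scene","side")]
    X=cv2.triangulatePoints(*M,np.array(a,float).reshape(2,1),np.array(b,float).reshape(2,1))[:,0];return X[:3]/X[3]
def hold(x,y,z):
    a=np.radians(-9.9);return np.array([.58469+x*np.cos(a)-y*np.sin(a),.26362+x*np.sin(a)+y*np.cos(a),z])
E
python3 - <<'E'
from h import *
p=tri((351,178.8),(277.5,252.9));print(p,proj("scene",p),proj("side",p))
s,Rm,y=pose();g=s["tool_pos"]-[0,0,.065];v=p-g;print(v,np.linalg.norm(v),np.degrees(np.arctan2(np.hypot(*v[:2]),-v[2])),y)
# grasp start: tip (holder) at x=.006,y=-.022,z=.092 with 45deg lean
t=hold(.004,-.022,.092)-v;print("TCP start",t+[0,0,.065])
plan(t+[0,0,.065],169.9,o=0)
print("TCP end at x=12mm:",hold(.012,-.022,0))
E
```

```text
[0.5480101  0.26986457 0.19171793] [[350.20062508 177.90882252]] [[276.8945728 253.610452 ]]
[ 0.11746984 -0.02160901 -0.12403562] 0.1721945047778699 43.918866460045855 169.8790995517959
TCP start [0.46737816 0.26286888 0.28103562]
t 11.53 at [0.4305 0.2915 0.3808] yaw 169.9 tilt 0.0
0 -0.0138 -0.0072 0.0332 -0.01; 0 -0.0138 -0.0072 0.0332 -0.01; 0 -0.0138 -0.0072 0.0332 -0.01
TCP end at x=12mm: [0.59272887 0.23988445 0.        ]
```

```bash
python3 -m jog '0 -0.010 -0.011 0 0; 0 -0.010 -0.011 0 0; 0 -0.011 0 0.025 0; 0 -0.010 0 0.025 0; 0 0 0 0.025 0; 0 0 0 0.025 0; 0 0 0 0 0; 0 0 0 0 0' 6; python3 -m jog '0 -0.008 0 0 0; 0 -0.008 0 0 0; 0 -0.008 0 0 0; 0 -0.008 0 0 0; 0 -0.008 0 0 0; 0 0 0 0 0'; python3 look.py pics/p3.png
```

```text
t: 12.2
tool_pos: [0.4662, 0.2622, 0.2795]
orientation: [-0.277, -3.126, 0.003]
force: [-0.0, -0.1, -0.8]
opening: 0.0242
gripper_force: 6.0
t: 12.7
tool_pos: [0.5081, 0.2551, 0.2811]
orientation: [0.278, 3.128, 0.0]
force: [0.1, -0.9, -2.0]
opening: 0.0238
gripper_force: 6.0
[ 0.00183344 -0.08216759  0.0181878 ] 0.02419450906076523
scene full = ( 273 100 ) + crop*0.35
side full = ( 224 183 ) + crop*0.35
```

View pics/p3.png

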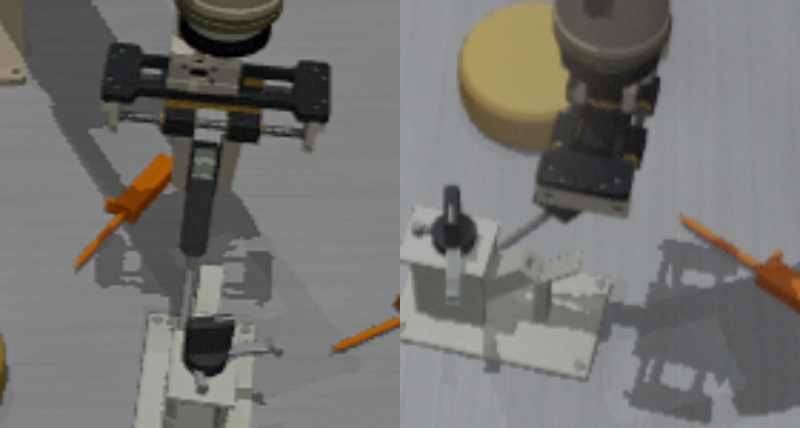

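The stem tip is against the bridge's front face (scene crop (187,310), side crop (500,245)), clear of the tongue and latch, and the probe has begun to turn. Continuing, with a slight rise.

```bash
python3 -m jog '0 -0.010 0 -0.003 0; 0 -0.010 0 -0.003 0; 0 -0.010 0 -0.003 0; 0 -0.010 0 -0.003 0; 0 -0.010 0 -0.003 0; 0 -0.010 0 -0.003 0; 0 -0.010 0 -0.002 0; 0 -0.010 0 0 0; 0 -0.006 0 0 0; 0 0 0 0 0'; python3 look.py pics/p4.png
```

```text
t: 13.63
tool_pos: [0.5916, 0.2402, 0.3004]
orientation: [-0.278, -3.129, 0.0]
force: [0.7, 0.0, -1.3]
opening: 0.0239
gripper_force: 6.0
[ 0.02161818 -0.19761426 -0.01943623] 0.024285135600471772
scene full = ( 272 117 ) + crop*0.35
side full = ( 189 171 ) + crop*0.35
```

View pics/p4.png

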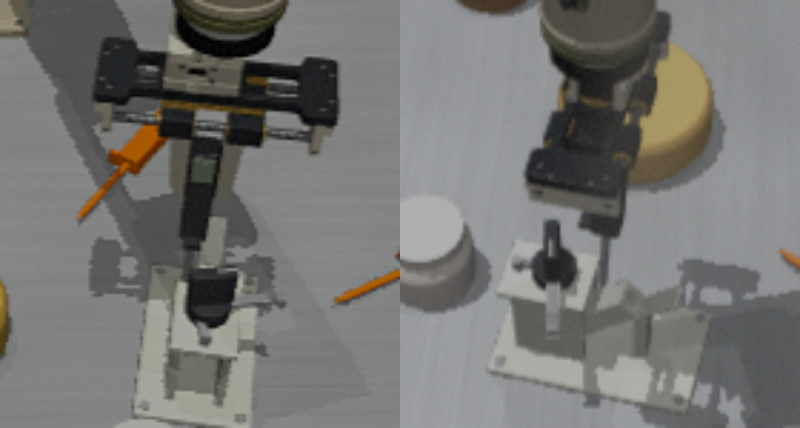

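Both views show it nearly vertical, with the stem along the bridge's front edge (side crop (603,265)). Tightening the grip, backing off and raising. I'll also fix the cheese position from the first pictures.

```bash
python3 -m jog '0 0 0 0 0; 0 0.004 0 0 0; 0 0.010 0 -0.010 0; 0 0.010 0 -0.030 0; 0 0 0 -0.035 0; 0 0 0 -0.035 0; 0 0 0 -0.010 0; 0 0 0 0 0' 25; python3 - <<'E'
from h import *
from scipy.optimize import least_squares
t=np.linspace(0,2*np.pi,60);rad,h=.08,.065;m={}
for n,sd,box in(("scene",(246,228),(190,180,300,270)),("side",(272,208),(230,175,310,240))):
    im=cv2.imread(f"pics/{n}0.png");hs=cv2.cvtColor(im,cv2.COLOR_BGR2HSV)
    k,l,st,ce=cv2.connectedComponentsWithStats(cv2.inRange(hs,(17,65,60),(32,255,255)));i=l[sd[1],sd[0]];m[n]=st[i];print(n,st[i])
def g(x):
    o=[]
    for n in K:
        p=proj(n,np.array([[x[0]+rad*np.cos(a),x[1]+rad*np.sin(a),z] for a in t for z in(0,h)]))
        # rim is rounded: compare mid of the extents; bottom edge in shade is left free
        a,b=p.min(0),p.max(0);o+=[(a+b)[0]/2-(m[n][0]+m[n][2]/2-.5),(a+b)[1]/2-(m[n][1]+m[n][3]/2-.5)]
    return o
r=least_squares(g,[.56,0]);print(r.x,r.fun.round(1))
plan([r.x[0],r.x[1],.42],169.9,o=0,ms=.035)
E
```

```text
t: 14.4
tool_pos: [0.5679, 0.2452, 0.4258]
orientation: [0.276, 3.122, 0.005]
force: [-0.5, -0.5, -1.0]
opening: 0.0238
gripper_force: 25.0
scene [ 217  201   58   56 2607]
side [ 244  184   54   51 2220]
[ 0.57901414 -0.00402551] [-0.1  0.5  0.4  0.2]
t 14.4 at [0.5679 0.2452 0.4258] yaw 169.9 tilt 0.47
0 -0.0068 -0.0304 0.0007 0.00; 0 -0.0068 -0.0304 0.0007 0.00; 0 -0.0068 -0.0304 0.0007 0.00; 0 -0.0068 -0.0304 0.0007 0.00; 0 -0.0068 -0.0304 0.0007 0.00; 0 -0.0068 -0.0304 0.0007 0.00; 0 -0.0068 -0.0304 0.0007 0.00; 0 -0.0068 -0.0304 0.0007 0.00
```

```bash
python3 -m jog '0 -0.004 -0.018 0 0; 0 -0.007 -0.030 0 0; 0 -0.007 -0.030 0 0; 0 -0.007 -0.030 0 0; 0 -0.007 -0.030 0 0; 0 -0.007 -0.030 0 0; 0 -0.007 -0.030 0 0; 0 -0.006 -0.030 0 0; 0 -0.003 -0.015 0 0; 0 0 0 0 0';python3 -m jog '0 0 0 0.022 0; 0 0 0 0.023 0; 0 0 0 0.015 0; 0 0 0 0 0; 0 0 0 0 0; 0 0 0 0 0'; python3 look.py pics/p5.png
```

```text
t: 15.23
tool_pos: [0.5782, -0.0074, 0.4177]
orientation: [-0.283, -3.125, 0.002]
force: [-0.4, -0.3, -2.2]
opening: 0.0239
gripper_force: 25.0
t: 15.73
tool_pos: [0.5789, -0.0036, 0.361]
orientation: [0.276, 3.129, 0.0]
force: [0.4, 0.4, -0.7]
opening: 0.0242
gripper_force: 25.0
[ 0.04583722 -0.1501471  -0.0400893 ] 0.023831217423672037
scene full = ( 170 96 ) + crop*0.35
side full = ( 200 82 ) + crop*0.35
```

View pics/p5.png

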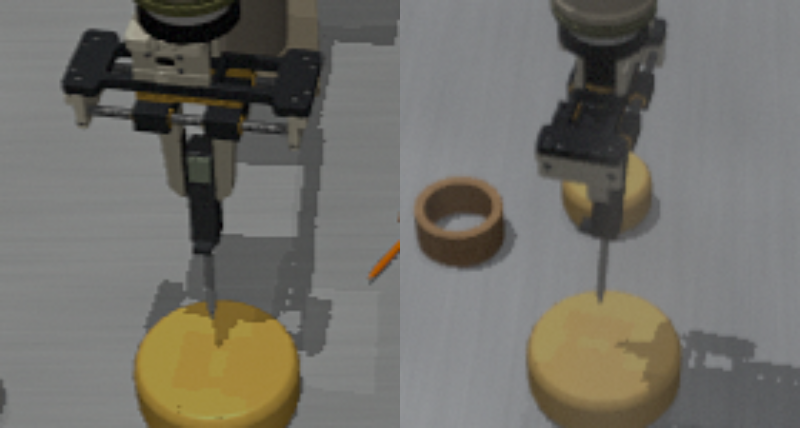

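```bash
python3 - <<'E'
from h import *
f=lambda a,b:tri((170+a[0]*.35,96+a[1]*.35),(200+b[0]*.35,82+b[1]*.35))
tip=f((212,318),(201,301));s,_,y=pose();g=s["tool_pos"]-[0,0,.065];v=tip-g
print(tip,g,v,np.linalg.norm(v),np.degrees(np.arctan2(np.hypot(*v[:2]),-v[2])))
e=g-[0,0,.172];print([(proj("scene",e)[0]-(170,96))/.35,(proj("side",e)[0]-(200,82))/.35])
print(proj("scene",tip)-(170+212*.35,96+318*.35),proj("side",tip)-(200+201*.35,82+301*.35))
E
```

```text
[ 0.58114194 -0.00490526  0.12378811] [ 0.57929734 -0.0038829   0.29714383] [ 0.0018446  -0.00102236 -0.17335573] 0.17336855297504442 0.6970005719442798
[array([212.15649071, 314.38032593]), array([202.21445493, 301.71134713])]
[[-0.32752649 -0.39047459]] [[-0.2031808   0.27733346]]
```

It's upright within 1°. The tip is 2 mm from the wheel's centre and 59 mm above its top, so I'll lower it 9 mm, let it settle and hand in.

```bash
python3 -m jog '0 0.001 0 0.004 0; 0 0 0 0.005 0; 0 0 0 0 0; 0 0 0 0 0; 0 0 0 0 0; 0 0 0 0 0; 0 0 0 0 0; 0 0 0 0 0; 0 0 0 0 0; 0 0 0 0 0'; python3 -c "
from plant import robot
print(robot.close_job())"
```

```text
t: 16.67
tool_pos: [0.5779, -0.0041, 0.3518]
orientation: [0.277, 3.129, -0.0]
force: [0.2, 0.7, -1.6]
opening: 0.0238
gripper_force: 25.0
the job is handed in; nothing more can be done
None
```

I handed the job in at about 16.7 s: the latch is open, and the probe is held still and upright (within about 1°), its tip about 5 cm above the middle of the big cheese wheel. I turned it upright by pushing its stem against the fixed holder's bridge.

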